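# Fish the dropped fork bracket out from behind the pump guard

## Task

A steel fork bracket has dropped behind the fixed guard of the bench vacuum pump and lies almost against the pump's skid. Take the telescopic hooked rod, reach in under the guard beside the bracket until you feel the toe of the hook touch the skid, run it along the skid and work it in behind the bracket, and draw the bracket out along the bench, standing as it is, until it is about 5 cm clear of the guard; then lay the rod down flat on the bench, not touching the bracket. Go by feel and gently: nothing may push hard on the pump, its skid or its guard (a light hand, about 1 kg at the very most), and leave the other things on the bench alone.

Things in the scene. Friction and masses are not known exactly. Their poses are not given: they have to be found in the camera images.
- pump: Bench vacuum pump on a grey steel skid, bolted down, with a fixed bar guard in front of its spoked flywheel. Origin: on the bench (z = 0), at the middle of the guard's front face. Its x axis points in under the guard to the skid, y to the left as one looks in, z up. The pump, behind the guard, is 285 mm high.
- guard_foot (a point): Middle of the lower edge of the guard's front rail, at the pump's x = 0, y = 0, z = 64 mm, pump's axes. Below this rail the front is open from post to post (14 mm square posts centred at y = +145 and -145 mm). Elsewhere bars 22 to 36 mm apart close the guard: front, both ends, roof (250 mm up).
- skid_face (a point): Point on the skid's upright front face behind the bracket, pump's axes, 12 mm up, at the pump's x = 125, y = 94 mm. The face is the plane x = 125 mm, flat and smooth, bench flat up to it, 70 mm high, 330 mm wide, rigid.
- kick_plate (a point): Centre of the inner face of the low kick plate that closes the guard's left end: the plane y = 135 mm of the pump, 45 mm high, from x = 14 to 125 mm, rigid. Pump's axes.
- bracket_center (a point): Centre (15 mm up) of the dropped dark steel fork bracket: U-shaped, 6 mm steel, 50 mm wide (y), 40 deep (x), 30 high, 0.14 to 0.27 kg, loose, upright on the bench. Its flat closed web, 20 mm from the centre at +x, faces the skid 2.5 to 6 mm off it. Cheeks at y = +25 and -25 mm, the left one 8 to 26 mm from the kick plate; open mouth at -x. Axes within 3 degrees of the pump's.
- rod_grip (a point): Place to grip the telescopic hooked rod: on the axis of its wooden handle (26 mm wide in y, 24 high, x = -85 to +25 mm), 12 mm up as it lies flat. x runs along the rod to the hook, y to its left, z up. Then a 24 mm ferrule to x = 58, a 14 mm tube to 136 mm and the 8 mm pull-out shaft. How far the shaft is drawn out differs and is not measured. Loose, 0.41 kg, balances at x = 42 mm.
- rod: The same rod, at the underside of the handle below the grip point. Its hook: the toe bends off the shaft's end to the left (+y), level. The toe's end, round, radius 2 mm, is at y = 42 mm and at x = 222 to 258 mm. The toe thickens to 8 mm at the shaft and is bent open, so that its end meets a wall ahead first, by 2 mm. Friction holds the shaft in its tube up to about 18 N.
- nut: Loose 30 mm hex nut, 14 mm high, lying behind the guard at its right end; bystander. Origin at its underside.
- plunger_a: Loose upright valve plunger with a plastic cup of 62 mm diameter, 110 mm high; bystander. Origin at its underside.
- plunger_b: A second such valve plunger; bystander.
- spanner: Loose open-ended spanner, 190 mm long; bystander.
- driver: Loose screwdriver, 190 mm long; bystander.
- shell_a: Loose domed brake-booster shell, 248 mm diameter, about 110 mm high, yellowish metal; bystander. Origin at the middle of its underside.
Mind the look-alikes: they are no part of the job. Of the things shaped like the part that bears bracket_center, the dark steel one is meant.

How it is judged:
By the outcome, as a careful person would: the job done as asked, in the order asked, and still so for the second after the job is handed in, with the robot touching nothing.
It also fails if it takes over 72 s, if anything falls off the work surface, if the arm or the gripper's body presses on something with over 40 N, if the wrist force passes 120 N, or if a joint passes its speed limit or range.

## Robot

A 7-joint arm with a two-finger parallel gripper is mounted at the origin on the work surface. World frame = base frame: x ahead of the robot, y to its left, z up, the work surface at z = 0. Lengths are in m, angles in rad, forces in N, time in s.
With the tool pointing down it reaches from about 0.425 to 0.975 m from the base axis. Payload 16.7 kg.
Tool frame: the origin (TCP) lies midway between the tips of the shut fingers; the grasp point (between the pads) lies 19 mm behind it (tcp_to_grasp is the distance from the TCP to the grasp point, in m); x points along the fingers, y is the direction in which the jaws open and shut, and the axes are right-handed (so a half turn about x gives the same grasp; the last joint's range is limited). The gripper opens to 85 mm and grips with 20 to 120 N. Pads are 22 mm wide; open, the fingers measure 114 mm over their backs; the gripper's body (76 mm by 85 mm) begins 54 mm behind the grasp point. The pads swing forward as they close: fully open they stand 13 mm farther back than shut.
Start: joints at [-1.333, 0.426, 0.074, 1.606, -0.034, 1.111, -0.067], TCP at [0.255, 0.625, 0.231] pointing down, gripper open.
Joint ranges: [-2.85, 2.85], [-0.5, 2.14], [-1.23, 1.37], [0.21, 2.46], [-1.02, 4.16], [0.16, 2.05], [-2.73, 2.73]. Speed limits (rad/s): [1.89, 1.89, 2.39, 2.39, 3.01, 3.01, 3.01].

## Interface

Orientations are given as a 3x3 rotation matrix whose columns are the frame's x, y, z axes.
In Python, from workcell import * gives the robot as it stands. The module is installed in compiled form; this text tells all that it offers.
- The arm moves only by the shell command python3 -m creep 'ROWS'. ROWS is JSON, a list of rows, each a list of 7 numbers: the turn, a rotation vector about the tool's x, y, z in degrees, then the shift along the tool's x, y, z in m, then the finger opening in m, from 0 to 0.0854. In form: [[rx, ry, rz, tx, ty, tz, claw], ...]. A call has 1 to 10 rows; each row is the pose to reach, as a shift and turn from the pose measured when the call began, along the tool's axes at that moment; what a row does not reach only later rows make up. A row lasts 1/8 s, in which the tool goes at most 62.5 mm and 10.7 degrees, less where a joint would pass 70% of its speed; a pose out of reach is approached as far as the arm can. A call with a gripper value outside its range is refused whole. The fingers move at their own pace and stop on an object; the grip force is fixed at half the most. Time passes only in rows, so rows that repeat a pose let the fingers close. It gives the time, the measured TCP pose, the force and the opening at its end, in the units of the state.
- observe(): the state, without advancing time (a new reading comes with each control period).
- capture(name): name is "scene" or "top" or "wrist"; returns a dict with "frame" (384x512x3 uint8, red, green, blue), "z_map" (384x512 float32, m along the optical axis (not along the pixel's ray), 0 where there is no reading), "camera_matrix" (3x3 intrinsics, pixels), "extrinsics" (4x4, takes a point from camera to world coordinates); the wrist camera has in their place "T_tool_cam" (4x4, takes a point from camera to tool coordinates, whose origin is the TCP and whose axes are the tool frame's). Camera axes: x right, y down, z forward; pixel columns grow to the right and rows downward; lengths in m; the calibration is good to about 2 mm. A picture is of the moment at which its call begins: read the wrist's pose just before it.
- close_job(): hands the job in, once; it reports no verdict.
The state is a dict: "t": time; "qpos": joint angles; "joint_vel": joint speeds; "joint_torque": joint torques, N m; "eef_pos": TCP position; "eef_rot": TCP orientation; "contact_force": force on the tool from outside, world axes, zero at the start; "ft_torque": the same for the moment, N m; "opening": finger opening in m.
Only numpy, scipy, OpenCV 4.12 (cv2) and the standard library are available. Lean on these libraries where they do the work, as an engineer would, in place of code of your own. Each camera call takes 0.05 s, during which the arm holds its last target. There are 200 camera calls.

## Working session

There is one attempt and no reset: what is moved stays moved. The work goes in short steps, Python scripts to look and compute and a shell command to move; the robot and the scene stay as the last step left them, time stands still between calls to the robot, and variables do not carry over. Pictures are saved under pics/ and viewed, about 8 in all and at most 12, crops included, and the job is handed in when it is done.

```bash
mkdir -p pics; cat > h.py <<'E'
from workcell import *
import numpy as np, cv2
def grab(n):
    s=observe(); c=capture(n); 
    if n=='wrist':
        T=np.eye(4);T[:3,:3]=s['eef_rot'];T[:3,3]=s['eef_pos'];c['extrinsics']=T@c['T_tool_cam']
    np.savez(n+'.npz',**c); return c
def cloud(c):
    K=c['camera_matrix'];z=c['z_map'];v,u=np.mgrid[:384,:512]
    p=np.stack([(u-K[0,2])/K[0,0]*z,(v-K[1,2])/K[1,1]*z,z],-1)
    E=c['extrinsics'];return p@E[:3,:3].T+E[:3,3]
E
python3 - <<'E'
from h import *
s=observe();print(s)
a=[grab(n) for n in('scene','top','wrist')]
for c,n in zip(a,('scene','top','wrist')):
    print(n,c['camera_matrix'].round(1).tolist(),c['extrinsics'].round(3).tolist())
im=[c['frame'][:,:,::-1] for c in a]
cv2.imwrite('pics/1.png',cv2.resize(im[0],(800,600),interpolation=cv2.INTER_CUBIC))
cv2.imwrite('pics/2.png',cv2.resize(im[1],(800,600),interpolation=cv2.INTER_CUBIC))
E
```

```text
{'t': 0.0, 'qpos': array([-1.33348616,  0.42674143,  0.07383608,  1.60663879, -0.03408445,
        1.1107842 , -0.06709405]), 'joint_vel': array([-1.33911506e-03, -5.67279395e-05, -1.39432864e-03,  1.28508990e-03,
        1.03318142e-03,  7.60097362e-04,  1.24800925e-03]), 'joint_torque': array([-7.35176563e-04, -9.49814844e+01,  3.76040921e+00, -4.63528347e+01,
        1.91491842e-02,  9.97954456e-03, -4.89742843e-05]), 'eef_pos': array([0.25449979, 0.62472949, 0.23058984]), 'eef_rot': array([[-3.95505378e-04,  3.77241742e-01,  9.26114740e-01],
       [-1.25191451e-03,  9.26113900e-01, -3.77241934e-01],
       [-9.99999138e-01, -1.30861770e-03,  1.05991384e-04]]), 'contact_force': array([ 0.56172992, -0.83107968,  0.20206434]), 'ft_torque': array([0.00252056, 0.00976027, 0.05219258]), 'opening': 0.08590889733413024}
scene [[499.7, 0.0, 243.4], [0.0, 499.7, 187.2], [0.0, 0.0, 1.0]] [[-0.326, 0.818, -0.473, 1.204], [0.945, 0.287, -0.156, 0.105], [0.008, -0.499, -0.867, 1.228], [0.0, 0.0, 0.0, 1.0]]
top [[461.6, 0.0, 259.2], [0.0, 461.6, 195.4], [0.0, 0.0, 1.0]] [[0.01, -0.985, 0.173, 0.355], [-1.0, -0.008, 0.009, -0.129], [-0.007, -0.173, -0.985, 1.29], [0.0, 0.0, 0.0, 1.0]]
wrist [[279.5, 0.0, 254.4], [0.0, 279.5, 192.1], [0.0, 0.0, 1.0]] [[0.378, 0.875, 0.303, 0.175], [0.926, -0.357, -0.125, 0.657], [-0.001, 0.328, -0.945, 0.374], [0.0, 0.0, 0.0, 1.0]]
```

View pics/1.png

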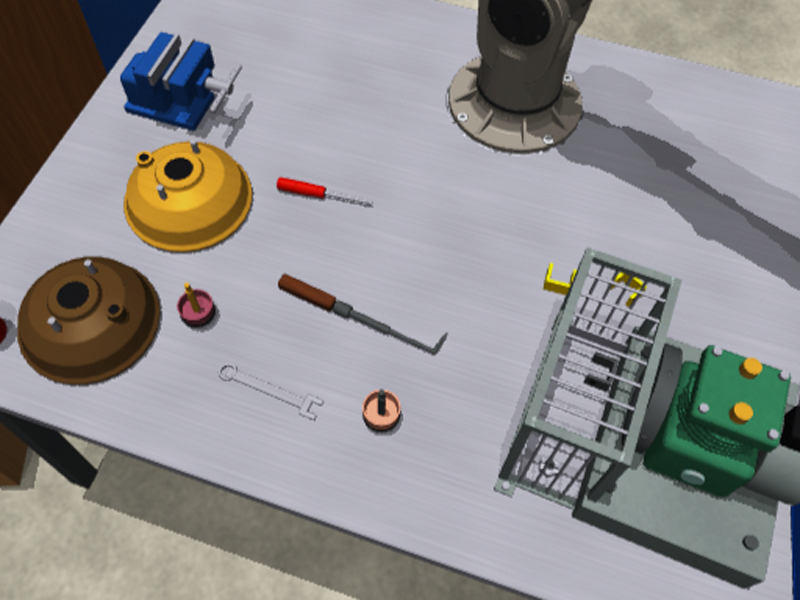

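View pics/2.png

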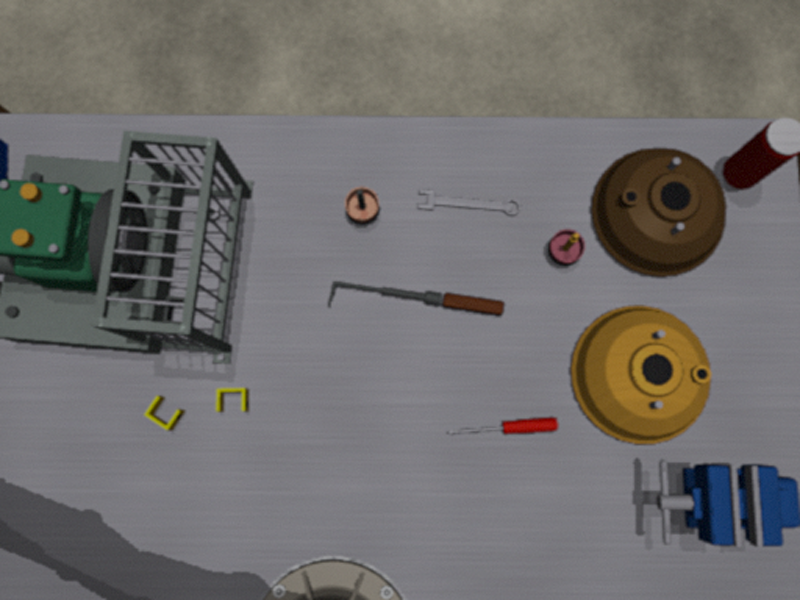

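Scene image (800x600): guard at about (600,370), rod from (280,280) to (440,345), orange nut-like plungers at (195,305) and (380,410), two yellow brackets at (557,278) and (630,285). In the top view the guard's front faces right (world -y), and the rod runs from its handle at (475,303) to the toe at (332,300). The dark bracket should be behind the guard near its robot-side end, so I'll enlarge that area.

```bash
python3 - <<'E'
from h import *
a=np.load('scene.npz');b=np.load('top.npz')
A=cv2.resize(a['frame'][150:320,310:460,::-1],(530,600),interpolation=cv2.INTER_CUBIC)
B=cv2.resize(b['frame'][75:235,60:165,::-1],(270,411),interpolation=cv2.INTER_CUBIC)
C=np.zeros((600,800,3),np.uint8);C[:,:530]=A;C[:411,530:]=B
cv2.imwrite('pics/3.png',C)
P=cloud(b);f=b['frame'].astype(int)
# rod: non table points, low height in top region
box=(P[...,2]>0.004)&(P[...,2]<.04)
v,u=np.mgrid[:384,:512]
m=box&(u>205)&(u<325)&(v>172)&(v<205)
q=P[m];print(len(q),q.min(0),q.max(0))
for x in range(208,324,6):
    k=m&(u==x)
    if k.any(): print(x,P[k].mean(0).round(4),P[k][:,0].min().round(4),P[k][:,0].max().round(4),P[k][:,2].max().round(4))
# table z
print('tab',np.median(P[210:260,200:350,2]))
# guard roof points
g=(abs(P[...,2]-.245)<.012)&(u<170)&(v>70)&(v<230)
print('roof',g.sum(),P[g].min(0),P[g].max(0))
c=cv2.minAreaRect(P[g][:,:2].astype(np.float32));print(c,cv2.boxPoints(c))
E
```

```text
1175 [ 0.55543247 -0.30132031  0.00400114] [0.6467816  0.03331125 0.03027475]
208 [0.584  0.0277 0.0045] 0.5611 0.6012 0.0048
214 [0.6094 0.0104 0.0137] 0.5669 0.6304 0.021
220 [ 0.6063 -0.0061  0.0083] 0.567 0.639 0.0165
226 [ 0.6046 -0.0231  0.0077] 0.5642 0.6364 0.0179
232 [ 0.5997 -0.0403  0.0088] 0.5558 0.6365 0.0199
238 [ 0.6043 -0.0571  0.0076] 0.573 0.631 0.0199
244 [ 0.5936 -0.0743  0.0076] 0.5619 0.6254 0.0161
250 [ 0.5973 -0.0913  0.0123] 0.562 0.6369 0.0229
256 [ 0.6049 -0.1082  0.012 ] 0.5708 0.6396 0.0259
262 [ 0.5913 -0.1252  0.0136] 0.568 0.6063 0.021
268 [ 0.611  -0.142   0.0108] 0.5923 0.6427 0.0188
274 [ 0.5945 -0.1589  0.0166] 0.5683 0.6433 0.0281
280 [ 0.5938 -0.1757  0.0177] 0.557 0.6375 0.0266
286 [ 0.5952 -0.1924  0.0186] 0.5572 0.6376 0.0279
292 [ 0.5891 -0.2092  0.0186] 0.5572 0.6234 0.0276
298 [ 0.5819 -0.2257  0.0217] 0.5597 0.596 0.0276
304 [ 0.5854 -0.2428  0.0179] 0.5576 0.6383 0.0299
310 [ 0.5832 -0.2594  0.0202] 0.5576 0.632 0.0287
316 [ 0.5846 -0.2763  0.0182] 0.5634 0.6353 0.0272
322 [ 0.5757 -0.293   0.0181] 0.558 0.5953 0.0287
tab 0.0010478160488417432
roof 4029 [0.49274115 0.17073276 0.23303551] [0.80554758 0.48492336 0.25696418]
((0.6561948657035828, 0.3309500217437744), (0.29978442192077637, 0.30516839027404785), 85.53437042236328) [[0.4924031  0.19339322]
 [0.7966451  0.16963248]
 [0.81998664 0.4685068 ]
 [0.5157446  0.49226755]]
```

View pics/3.png

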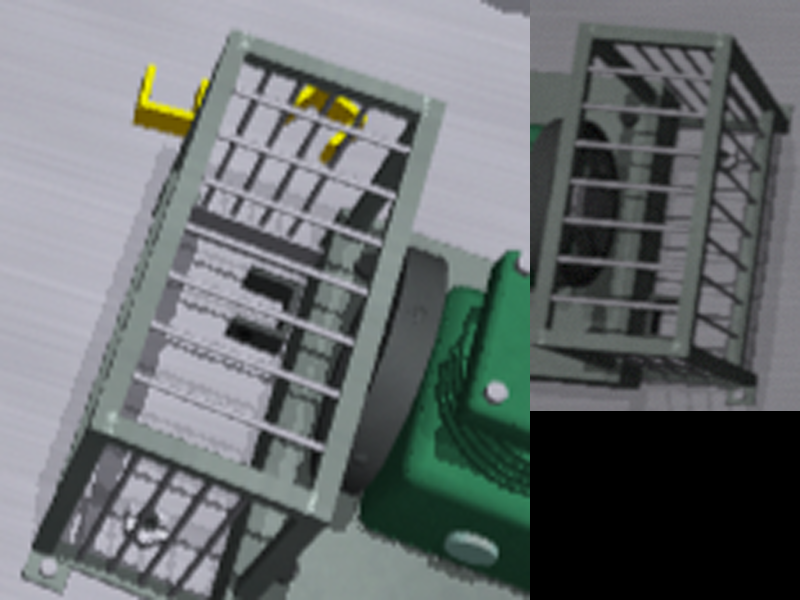

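Crop: the dark fork bracket is at scene-crop (265,310), with cheeks at (268,285) and (255,332), web toward the skid and mouth toward the front. The two look-alikes at (165,105) and (330,115) are yellow, so the dark one is meant. The nut is at (148,525). Next I work out the pump frame and the rod pose.

```bash
cat >> h.py <<'E'
def ray(c,u,v):
    K=c['camera_matrix'];E=c['extrinsics'];d=E[:3,:3]@np.array([(u-K[0,2])/K[0,0],(v-K[1,2])/K[1,1],1]);return E[:3,3],d
def onz(c,u,v,z):
    o,d=ray(c,u,v);return o+d*(z-o[2])/d[2]
def tri(*obs):
    A=0;b=0
    for c,u,v in obs:
        o,d=ray(c,u,v);d=d/np.linalg.norm(d);M=np.eye(3)-np.outer(d,d);A=A+M;b=b+M@o
    return np.linalg.solve(A,b)
def proj(c,p):
    E=np.linalg.inv(c['extrinsics']);q=E[:3,:3]@np.asarray(p)+E[:3,3];q=c['camera_matrix']@q;return q[:2]/q[2]
E
python3 - <<'E'
from h import *
a=np.load('scene.npz');b=np.load('top.npz');a={k:a[k] for k in a};b={k:b[k] for k in b}
pr=[((121.5,212),(377.1,159.1)),((137.8,89.4),(337.7,272.3)),((62,209.3),(435.4,178.3)),((80.2,84.7),(401.1,297.7))]
for t,s in pr: print(tri((b,*t),(a,*s)).round(4),onz(b,*t,.25)[:2].round(4),onz(a,*s,.25)[:2].round(4))
# handle
def blob(c,box):
    h=cv2.cvtColor(c['frame'],cv2.COLOR_RGB2HSV);m=((h[...,1]>110)&((h[...,0]<15)|(h[...,0]>170))).astype(np.uint8)
    k=np.zeros_like(m);x0,y0,x1,y1=box;k[y0:y1,x0:x1]=m[y0:y1,x0:x1]
    n,l,s,ce=cv2.connectedComponentsWithStats(k);i=1+s[1:,4].argmax();v,u=np.nonzero(l==i)
    r=cv2.minAreaRect(np.stack([u,v],1).astype(np.float32));return r,cv2.boxPoints(r),ce[i]
rs={}
for n,c,bx in(('top',b,(270,175,330,210)),('scene',a,(170,165,225,210))):
    r,p,ce=blob(c,bx);print(n,r,ce)
    L=sorted([tuple(x) for x in p]);l=(np.array(L[0])+L[1])/2;R=(np.array(L[2])+L[3])/2;rs[n]=(l,R,ce)
T,S=rs['top'],rs['scene']
print('front(hook) end',tri((b,*T[0]),(a,*S[1])).round(4),'back',tri((b,*T[1]),(a,*S[0])).round(4),'mid',tri((b,*T[2]),(a,*S[2])).round(4))
sc=512/800
print('toe end',tri((b,330*sc,305*sc),(a,443*sc,334*sc)).round(4),'toe heel',tri((b,334*sc,284*sc),(a,435*sc,350*sc)).round(4))
for q in((255,272),(232,325),(300,290),(290,345)): print('brk',onz(a,310+q[0]/3.533,150+q[1]/3.529,.03).round(4))
E
```

```text
[0.4963 0.1968 0.2503] [0.497  0.1939] [0.4949 0.1997]
[0.795  0.177  0.2437] [0.7927 0.173 ] [0.7969 0.1785]
[0.5019 0.3344 0.2476] [0.502  0.3304] [0.5024 0.3365]
[0.8055 0.3131 0.2461] [0.8037 0.312 ] [0.8073 0.3117]
top ((302.53668212890625, 194.25550842285156), (37.6290283203125, 8.059831619262695), 8.53076457977295) [302.49013158 194.23026316]
scene ((195.7682647705078, 186.42520141601562), (37.63680648803711, 9.545129776000977), 25.016895294189453) [196.0084507  186.58873239]
front(hook) end [ 0.5911 -0.1864  0.0141] back [ 0.5762 -0.2924  0.0174] mid [ 0.5837 -0.2389  0.015 ]
toe end [0.5803 0.0173 0.0075] toe heel [0.6176 0.0121 0.0128]
brk [0.5434 0.2766 0.03  ]
brk [0.5919 0.269  0.03  ]
brk [0.547  0.3113 0.03  ]
brk [0.5936 0.3125 0.03  ]
```

```bash
cat >> h.py <<'E'
from scipy.spatial.transform import Rotation as Ro
PX=np.array([.068,.9977,0]);PY=np.array([-.9977,.068,0]);PO=np.array([.6457,.1869,0])
def Rt(yaw,tilt):  # yaw: rod x axis = (sin,cos) deg ; tilt deg leaning back
    y=np.radians(yaw);t=np.radians(tilt);rx=np.array([np.sin(y),np.cos(y),0]);ry=np.array([-rx[1],rx[0],0])
    x=np.sin(t)*rx-np.cos(t)*np.array([0,0,1]);return np.stack([x,-ry,np.cross(x,-ry)],1)
def row(pos,R):
    s=observe();r0=s['eef_rot'];rv=np.degrees(Ro.from_matrix(r0.T@R).as_rotvec());d=r0.T@(np.asarray(pos)-s['eef_pos'])
    return rv.round(1).tolist()+d.round(4).tolist()
E
python3 - <<'E'
from h import *
g=np.array([.5878,-.2092,.0])
R=Rt(7.9,15)
print('up',row([.27,.60,.40],observe()['eef_rot']))
for z in(.40,.15): print(row([.588-.0,-.205,z],R))
E
```

```text
up [0.0, 0.0, 0.0, -0.1692, -0.0173, 0.0237]
[75.3, 12.8, 10.0, -0.1685, -0.6428, 0.6219]
[75.3, 12.8, 10.0, 0.0815, -0.6426, 0.6219]
```

```bash
python3 -m creep '[[0,0,0,-0.06,0,0,0.06],[0,0,0,-0.12,0,0,0.06],[0,0,0,-0.168,0,0,0.06],[75.3,12.8,10,-0.1685,-0.643,0.622,0.06],[75.3,12.8,10,-0.1685,-0.643,0.622,0.06],[75.3,12.8,10,-0.1685,-0.643,0.622,0.06],[75.3,12.8,10,-0.1685,-0.643,0.622,0.06],[75.3,12.8,10,-0.1685,-0.643,0.622,0.06],[75.3,12.8,10,-0.1685,-0.643,0.622,0.06],[75.3,12.8,10,-0.1685,-0.643,0.622,0.06]]'
python3 -c "
from h import *
print(row([.588,-.205,.40],Rt(7.9,15)),row([.588,-.205,.15],Rt(7.9,15)))"
```

```text
t: 1.4
eef_pos: [0.418, 0.2168, 0.3995]
eef_rot: [[0.033, 0.994, -0.108], [0.254, -0.113, -0.961], [-0.967, 0.004, -0.256]]
contact_force: [1.1, 0.5, 1.2]
opening: 0.06
[1.4, 0.2, 0.2, -0.1021, 0.2166, 0.3867] [1.4, 0.2, 0.2, 0.1396, 0.2157, 0.4506]
```

```bash
python3 -m creep '[[1.4,0.2,0.2,-0.05,0.15,0.28,0.06],[1.4,0.2,0.2,-0.05,0.15,0.28,0.06],[1.4,0.2,0.2,-0.05,0.15,0.28,0.06],[1.4,0.2,0.2,-0.05,0.15,0.28,0.06],[1.4,0.2,0.2,0.14,0.216,0.45,0.06],[1.4,0.2,0.2,0.14,0.216,0.45,0.06],[1.4,0.2,0.2,0.14,0.216,0.45,0.06],[1.4,0.2,0.2,0.14,0.216,0.45,0.06],[1.4,0.2,0.2,0.14,0.216,0.45,0.06],[1.4,0.2,0.2,0.14,0.216,0.45,0.06]]'
python3 -m creep '[[0,0,0,0,0,0,0.06]]'
python3 - <<'E'
from h import *
c=grab('wrist');print(c['extrinsics'].round(3).tolist())
cv2.imwrite('pics/4.png',cv2.resize(c['frame'][:,:,::-1],(800,600),interpolation=cv2.INTER_CUBIC))
for p in([.5878,-.2092,.024],[.5911,-.1864,.012],[.5762,-.2924,.012]): print(proj(c,p)*800/512)
E
```

```text
t: 2.65
eef_pos: [0.5866, -0.2069, 0.1453]
eef_rot: [[0.031, 0.99, -0.138], [0.256, -0.141, -0.956], [-0.966, -0.006, -0.258]]
contact_force: [-0.9, -0.7, 0.7]
opening: 0.0601
t: 2.78
eef_pos: [0.5866, -0.2069, 0.1455]
eef_rot: [[0.031, 0.99, -0.138], [0.256, -0.141, -0.956], [-0.966, -0.006, -0.258]]
contact_force: [0.3, -0.2, 0.3]
opening: 0.0602
[[0.99, -0.141, -0.017, 0.593], [-0.142, -0.987, -0.072, -0.162], [-0.006, 0.073, -0.997, 0.306], [0.0, 0.0, 0.0, 1.0]]
[402.50903123 341.14722372]
[402.48112473 304.36260988]
[402.81571163 458.35035979]
```

View pics/4.png

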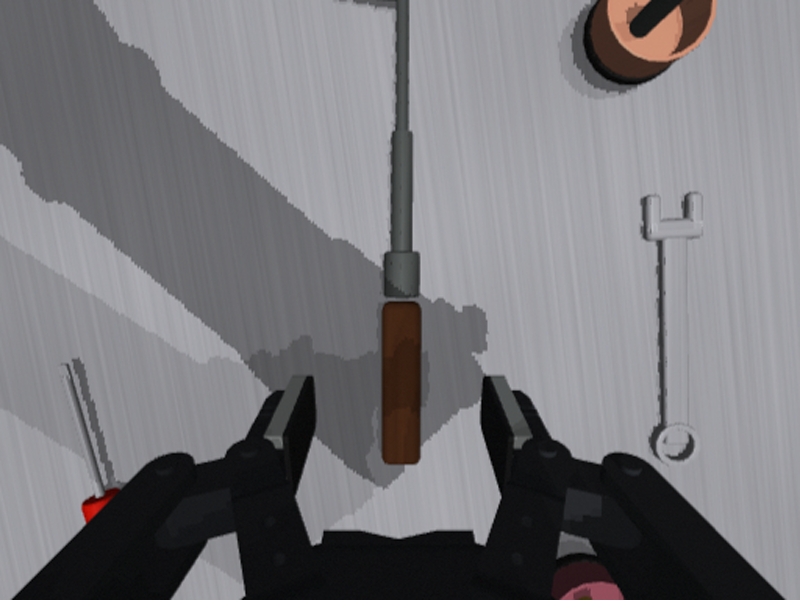

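The wrist view shows the handle at (402,302–463), the shaft straight up, and the jaws either side of it. My predicted handle ends, (402,304) and (403,458), agree. Descending to grasp.

```bash
python3 -c "
from h import *
print(row([.5882,-.205,.006],Rt(8.1,15)))"
```

```text
[-0.1, 0.1, 0.3, 0.1353, 0.0023, 0.0341]
```

```bash
python3 -m creep '[[0,0,0,0.06,0.002,0.015,0.06],[0,0,0,0.11,0.002,0.028,0.06],[0,0,0,0.135,0.002,0.034,0.06],[0,0,0,0.135,0.002,0.034,0.06],[0,0,0,0.135,0.002,0.034,0.015],[0,0,0,0.135,0.002,0.034,0.015],[0,0,0,0.135,0.002,0.034,0.015],[0,0,0,0.135,0.002,0.034,0.015],[0,0,0,0.135,0.002,0.034,0.015]]'
python3 -m creep '[[0,0,0,0,0,0,0.015],[0,0,0,0,0,0,0.015]]'
```

```text
t: 3.95
eef_pos: [0.5889, -0.2054, 0.0084]
eef_rot: [[0.033, 0.99, -0.137], [0.256, -0.141, -0.956], [-0.966, -0.003, -0.258]]
contact_force: [-2.7, -0.7, 11.4]
opening: 0.0242
t: 4.2
eef_pos: [0.5892, -0.2054, 0.009]
eef_rot: [[0.034, 0.99, -0.137], [0.256, -0.141, -0.956], [-0.966, -0.002, -0.258]]
contact_force: [-1.2, 0.2, -4.2]
opening: 0.0249
```

```bash
cat >> h.py <<'E'
LT=.221; LY=.042
def toe(s=None):
    s=s or observe();R=s['eef_rot'];ry=-R[:,1]*[1,1,0];ry/=np.linalg.norm(ry);rx=np.array([ry[1],-ry[0],0])
    p=s['eef_pos']+LT*rx+LY*ry;d=p-PO;return np.array([d@PX,d@PY,p[2]])
def torow(px,py,z,yaw=3.9,tilt=15):   # toe target in pump frame, z = TCP height
    y=np.radians(yaw);rx=np.array([np.sin(y),np.cos(y),0]);ry=np.array([-rx[1],rx[0],0])
    t=PO+px*PX+py*PY-LT*rx-LY*ry;t[2]=z;return row(t,Rt(yaw,tilt))
E
python3 -c "
from h import *
print(toe(),torow(-.05,.04,.025))"
python3 -m creep '[[0,0,0,-0.005,0,-0.0013,0.015],[0,0,0,-0.010,0,-0.0026,0.015],[0,0,0,-0.015,0,-0.004,0.015],[0,0,0,-0.015,0,-0.004,0.015]]'
python3 -c "
from h import *
print(toe(),torow(-.05,.04,.025))"
```

```text
[-0.17176445  0.05535149  0.00898896] [-4.1, 0.1, -1.0, 0.017, 0.0224, -0.1261]
t: 4.7
eef_pos: [0.5895, -0.2055, 0.025]
eef_rot: [[0.035, 0.99, -0.137], [0.255, -0.141, -0.957], [-0.966, -0.002, -0.258]]
contact_force: [-0.6, -0.0, -4.2]
opening: 0.0243
[-0.17185967  0.05505969  0.02502296] [-4.1, 0.1, -1.0, 0.0325, 0.0222, -0.122]
```

```bash
python3 -m creep '[[-2,0,-0.5,0.016,0.011,-0.061,0.015],[-4.1,0.1,-1,0.0325,0.022,-0.122,0.015],[-4.1,0.1,-1,0.0325,0.022,-0.122,0.015],[-4.1,0.1,-1,0.0325,0.022,-0.122,0.015]]'
python3 - <<'E'
from h import *
print('toe',toe())
a=grab('scene');b=grab('top');w=grab('wrist')
T=PO+toe()[0]*PX+toe()[1]*PY;T[2]=.026
pa,pb=proj(a,T),proj(b,T);print(pa,pb,proj(w,T))
def crop(c,p,r,n):
    x0,y0=int(p[0])-r,int(p[1])-r;print('crop origin',x0,y0,'scale',n/(2*r));return cv2.resize(c['frame'][y0:y0+2*r,x0:x0+2*r,::-1],(n,n),interpolation=cv2.INTER_CUBIC)
I=np.hstack([crop(a,pa,32,400),crop(b,pb,32,400)])
cv2.imwrite('pics/5.png',I)
E
```

```text
t: 5.2
eef_pos: [0.6289, -0.0835, 0.0249]
eef_rot: [[0.017, 0.998, -0.065], [0.259, -0.067, -0.964], [-0.966, -0.0, -0.259]]
contact_force: [-0.5, -1.1, -3.0]
opening: 0.0247
toe [-0.0499301   0.04061835  0.02488599]
[325.70295783 231.05942187] [167.85160432 185.89806185] [ 175.69623273 -164.65161733]
crop origin 293 199 scale 6.25
crop origin 135 153 scale 6.25
```

View pics/5.png

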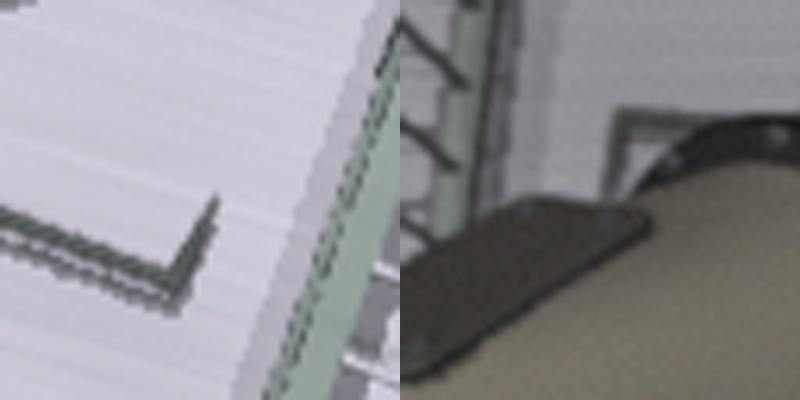

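The scene crop shows the toe tip at (216,195) and heel at (175,295); the top crop shows the heel at (612,110). The arm hides the tip there.

```bash
python3 - <<'E'
from h import *
l=lambda n:dict(np.load(n+'.npz'))
a,b=l('scene'),l('top')
pf=lambda p:np.array([(p-PO)@PX,(p-PO)@PY,p[2]]).round(4)
h=tri((a,320.7,245.5),(b,169.2,170.8));print('heel',pf(h))
for z in(.012,.02,.026): print('tip',z,pf(onz(a,327.6,230.2,z)))
print('toe nominal',toe())
# bracket overlay candidate corners projected into scene crop coords of pic3
print(pf(onz(a,310+255/3.533,150+272/3.529,.03)))
E
```

```text
heel [-0.0505 -0.0036  0.0245]
tip 0.012 [-0.0479  0.0515  0.012 ]
tip 0.02 [-0.0479  0.0475  0.02  ]
tip 0.026 [-0.0479  0.0445  0.026 ]
toe nominal [-0.05169467  0.04009364  0.02505023]
[0.0826 0.1081 0.03  ]
```

```bash
python3 -m creep '[[0,0,0,0.0097,0,0.0026,0.015],[0,0,0,0.0149,0,-0.0167,0.015],[0,0,0,0.0201,0,-0.036,0.015],[0,0,0,0.0253,0,-0.0553,0.015],[0,0,0,0.0305,0,-0.0746,0.015],[0,0,0,0.0357,0,-0.0939,0.015],[0,0,0,0.0409,0,-0.1132,0.015],[0,0,0,0.0461,0,-0.1325,0.015],[0,0,0,0.0474,0,-0.1373,0.015],[0,0,0,0.0474,0,-0.1373,0.015]]'
python3 - <<'E'
from h import *
s=observe();print(toe(s),s['contact_force'],s['ft_torque'])
a=grab('scene')
cv2.imwrite('pics/6.png',cv2.resize(a['frame'][190:290,330:450,::-1],(720,600),interpolation=cv2.INTER_CUBIC))
E
```

```text
t: 6.6
eef_pos: [0.6387, 0.0593, 0.0148]
eef_rot: [[0.018, 0.998, -0.067], [0.258, -0.07, -0.964], [-0.966, -0.0, -0.258]]
contact_force: [0.6, -0.1, -3.4]
opening: 0.0244
[0.09329956 0.03993992 0.01475941] [ 0.63239283 -0.14994377 -3.44265123] [-0.64994599  0.12217461  0.00378893]
```

View pics/6.png

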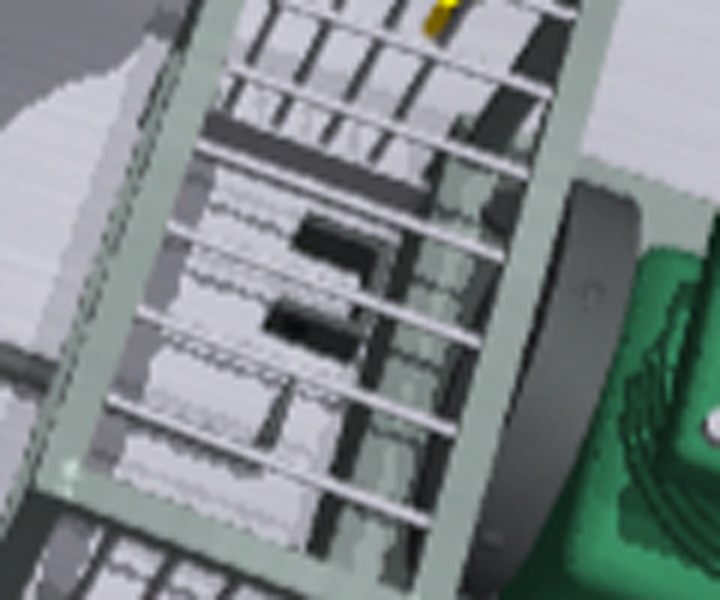

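The toe tip is at (290,378) and the heel at (262,445), right of the bracket's right cheek at (310,330), with its path clear. Now I'll feel for the skid.

```bash
python3 -m creep '[[0,0,0,0.0021,0,-0.0077,0.015],[0,0,0,0.0042,0,-0.0155,0.015],[0,0,0,0.0052,0,-0.0193,0.015],[0,0,0,0.0052,0,-0.0193,0.015],[0,0,0,0.0052,0,-0.0193,0.015]]'
python3 -m creep '[[0,0,0,0.0005,0,-0.0019,0.015],[0,0,0,0.001,0,-0.0039,0.015],[0,0,0,0.001,0,-0.0039,0.015]]'
python3 -m creep '[[0,0,0,0.0005,0,-0.0019,0.015],[0,0,0,0.0005,0,-0.0019,0.015]]'
```

```text
t: 7.28
eef_pos: [0.6401, 0.0782, 0.0147]
eef_rot: [[0.018, 0.998, -0.068], [0.257, -0.071, -0.964], [-0.966, 0.0, -0.258]]
contact_force: [0.3, 0.6, -3.7]
opening: 0.0246
t: 7.65
eef_pos: [0.6405, 0.0825, 0.0148]
eef_rot: [[0.018, 0.998, -0.068], [0.257, -0.07, -0.964], [-0.966, 0.0, -0.258]]
contact_force: [-0.2, 0.9, -4.5]
opening: 0.0244
t: 7.9
eef_pos: [0.6406, 0.0844, 0.0148]
eef_rot: [[0.018, 0.998, -0.068], [0.257, -0.07, -0.964], [-0.966, 0.0, -0.258]]
contact_force: [0.9, -0.7, -3.6]
opening: 0.0248
```

```bash
python3 -c "
from h import *
s=observe();print(toe(s),s['contact_force'],s['ft_torque'])"
```

```text
[0.11849688 0.03960554 0.01479067] [ 0.92251151 -0.74020192 -3.60049584] [-0.84657936 -0.00511225 -0.04284153]
```

```bash
for i in 1 2 3; do python3 -m creep '[[0,0,0,0.0003,0,-0.001,0.015],[0,0,0,0.0003,0,-0.001,0.015]]' | grep -E 'pos|force'; done
```

```text
eef_pos: [0.6408, 0.0846, 0.0147]
contact_force: [0.4, -4.5, -4.0]
eef_pos: [0.6409, 0.0847, 0.0147]
contact_force: [-0.4, -7.1, -3.1]
eef_pos: [0.6409, 0.0847, 0.0146]
contact_force: [-0.9, -6.3, -3.3]
```

Contact with the skid felt at eef y = 0.0847 (about 6 N). I'll ease off to a light touch and run left along the face.

```bash
sed -i 's/^LT=.221/LT=.2272/' h.py
python3 -m creep '[[0,0,0,0.0001,-0.002,-0.0002,0.015],[0,0,0,0.0001,-0.004,-0.0002,0.015],[0,0,0,0.0001,-0.006,-0.0002,0.015],[0,0,0,0.0001,-0.008,-0.0002,0.015],[0,0,0,0.0001,-0.008,-0.0002,0.015]]'
for i in 1 2; do python3 -m creep '[[0,0,0,0.0001,-0.002,-0.0003,0.015],[0,0,0,0.0001,-0.004,-0.0003,0.015],[0,0,0,0.0001,-0.004,-0.0003,0.015]]'| grep -E 'pos|force'; done
python3 -c "
from h import *
s=observe();print(toe(s),s['contact_force'],s['ft_torque'])"
```

```text
t: 9.28
eef_pos: [0.6329, 0.0851, 0.0146]
eef_rot: [[0.02, 0.997, -0.07], [0.254, -0.073, -0.965], [-0.967, 0.001, -0.254]]
contact_force: [0.4, -5.9, -3.8]
opening: 0.0245
eef_pos: [0.629, 0.0853, 0.0146]
contact_force: [1.4, -4.6, -3.4]
eef_pos: [0.6251, 0.0855, 0.0147]
contact_force: [2.5, -4.2, -4.5]
[0.12491938 0.05431578 0.01467183] [ 2.53961671 -4.22874759 -4.48019439] [-1.82808348 -0.37853758 -0.48271516]
```

```bash
for i in 1 2 3; do python3 -m creep '[[0,0,0,0,-0.0015,-0.0001,0.015],[0,0,0,0,-0.003,-0.0001,0.015],[0,0,0,0,-0.003,-0.0001,0.015]]'| grep -E 'pos|force'; done
python3 - <<'E'
from h import *
s=observe();print(toe(s),s['contact_force'],s['ft_torque'],s['eef_rot'][:,1])
a=grab('scene')
cv2.imwrite('pics/7.png',cv2.resize(a['frame'][205:275,350:430,::-1],(686,600),interpolation=cv2.INTER_CUBIC))
E
```

```text
eef_pos: [0.6221, 0.0857, 0.0148]
contact_force: [1.3, -4.7, -4.1]
eef_pos: [0.619, 0.086, 0.0148]
contact_force: [1.3, -4.1, -4.3]
eef_pos: [0.616, 0.0863, 0.0149]
contact_force: [0.9, -4.3, -4.0]
[0.12505189 0.06323439 0.01485141] [ 0.85875766 -4.34483254 -4.00457714] [-1.68157521 -0.24351387 -0.28829037] [ 0.99720168 -0.07471659  0.00250007]
```

View pics/7.png

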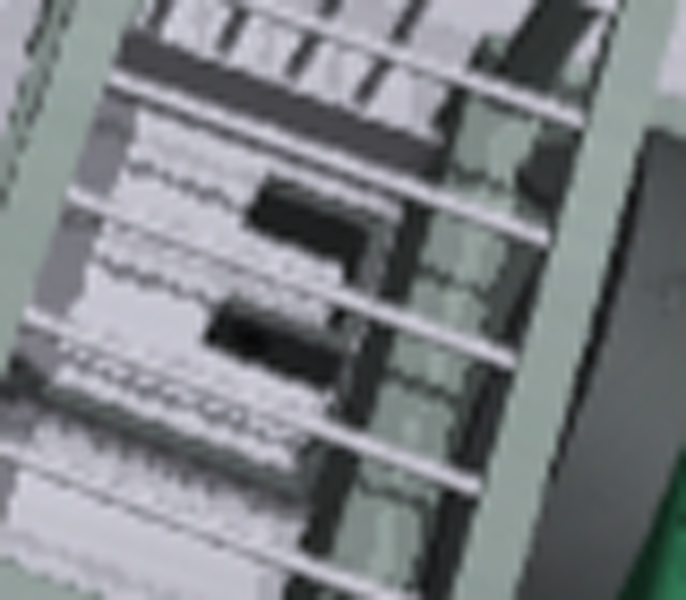

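The tip is close to the bracket's near web corner at about (335,385). The bracket has not visibly moved. I'll continue left gently.

```bash
for i in 1 2 3 4; do python3 -m creep '[[0,0,0,0,-0.0015,0,0.015],[0,0,0,0,-0.003,0,0.015],[0,0,0,0,-0.003,0,0.015]]'| grep -E 'pos|force'; done
python3 - <<'E'
from h import *
s=observe();print(toe(s),s['contact_force'],s['ft_torque'],s['eef_rot'][:,1])
E
```

```text
eef_pos: [0.6129, 0.0865, 0.0148]
contact_force: [1.2, -4.4, -4.9]
eef_pos: [0.6099, 0.0867, 0.0148]
contact_force: [1.6, -4.3, -3.8]
eef_pos: [0.6068, 0.087, 0.0148]
contact_force: [-0.1, -4.1, -3.6]
eef_pos: [0.6041, 0.0871, 0.0149]
contact_force: [1.9, -5.3, -4.2]
[0.12504511 0.07512762 0.01488559] [ 1.91779151 -5.28209621 -4.18197618] [-1.65341022 -0.42582817 -0.52267545] [ 0.99717671 -0.07504145  0.00271992]
```

```bash
for i in 1 2 3 4; do python3 -m creep '[[0,0,0,0,-0.0015,0,0.015],[0,0,0,0,-0.003,0,0.015],[0,0,0,0,-0.003,0,0.015]]'| grep -E 'pos|force'; done
python3 - <<'E'
from h import *
s=observe();print(toe(s),s['contact_force'],s['ft_torque'],s['eef_rot'][:,1])
a=grab('scene')
cv2.imwrite('pics/8.png',cv2.resize(a['frame'][205:275,350:430,::-1],(686,600),interpolation=cv2.INTER_CUBIC))
E
```

```text
eef_pos: [0.6009, 0.0874, 0.0149]
contact_force: [0.6, -4.8, -4.1]
eef_pos: [0.5976, 0.0878, 0.0148]
contact_force: [-0.4, -3.6, -3.4]
eef_pos: [0.5944, 0.0881, 0.0147]
contact_force: [-0.4, -3.4, -4.4]
eef_pos: [0.5918, 0.088, 0.0149]
contact_force: [2.4, -5.1, -2.6]
[0.12512772 0.08742916 0.01491739] [ 2.42326265 -5.05201389 -2.56299221] [-1.68385619 -0.50475751 -0.67904059] [ 0.99717308 -0.07509245  0.00264095]
```

View pics/8.png

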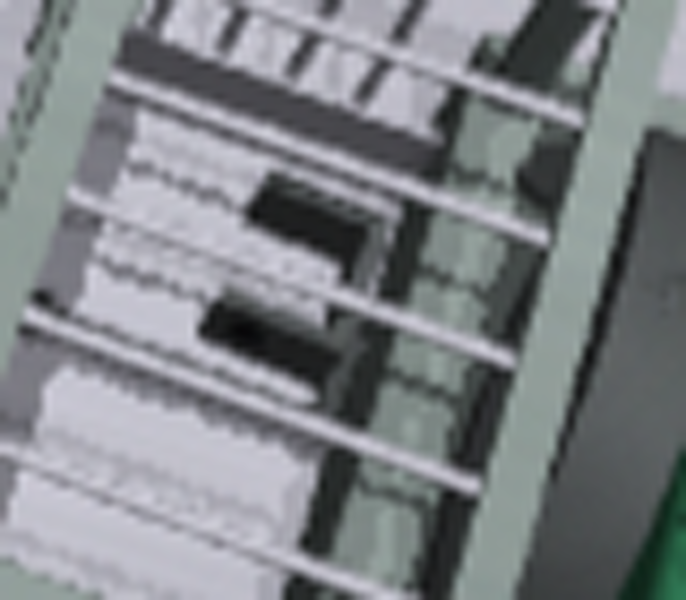

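The bracket's near cheek has shifted outward (its left end is now at (200,325)), so the toe is behind the web. One more small step left, then draw out.

```bash
python3 -m creep '[[0,0,0,0,-0.0015,0.0003,0.015],[0,0,0,0,-0.003,0.0003,0.015],[0,0,0,0,-0.003,0.0003,0.015]]'| grep -E 'pos|force'
python3 -m creep '[[0,0,0,-0.0005,0,0.002,0.015],[0,0,0,-0.0013,0,0.005,0.015],[0,0,0,-0.0026,0,0.01,0.015],[0,0,0,-0.0039,0,0.015,0.015],[0,0,0,-0.0052,0,0.02,0.015],[0,0,0,-0.0065,0,0.025,0.015],[0,0,0,-0.0078,0,0.03,0.015],[0,0,0,-0.0078,0,0.03,0.015]]'
python3 - <<'E'
from h import *
s=observe();print(toe(s),s['contact_force'],s['ft_torque'],s['eef_rot'][:,1])
a=grab('scene')
cv2.imwrite('pics/9.png',cv2.resize(a['frame'][195:275,330:430,::-1],(750,600),interpolation=cv2.INTER_CUBIC))
E
```

```text
eef_pos: [0.5887, 0.0882, 0.0149]
contact_force: [0.4, -1.4, -4.0]
t: 15.62
eef_pos: [0.5863, 0.0566, 0.0148]
eef_rot: [[0.022, 0.997, -0.072], [0.252, -0.075, -0.965], [-0.967, 0.003, -0.253]]
contact_force: [0.8, 0.2, -3.9]
opening: 0.0247
[0.0934928  0.0906661  0.01477656] [ 0.79348294  0.24910899 -3.91666691] [-0.62490272  0.00370306 -0.01907558] [ 0.99714611 -0.07545393  0.00251642]
```

View pics/9.png

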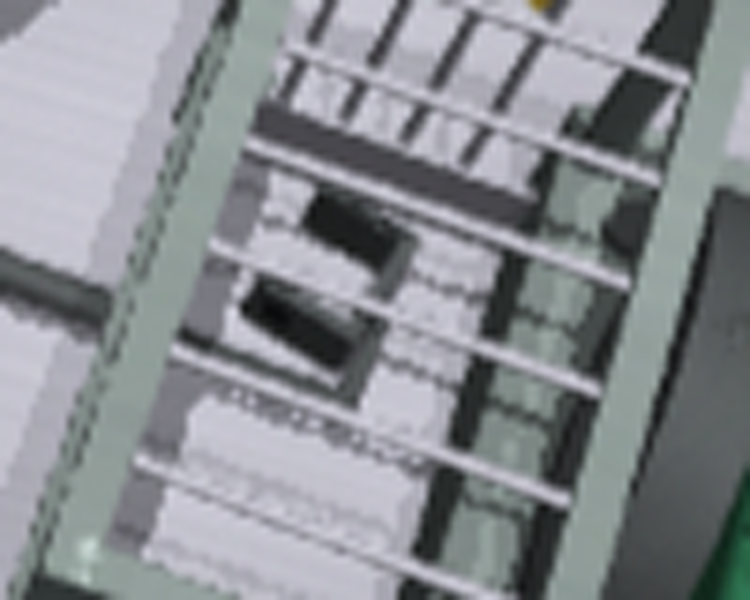

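The bracket is following the hook, upright, with toe at (375,350). I'll keep drawing it out.

```bash
python3 -m creep '[[0,0,0,-0.0015,0,0.006,0.015],[0,0,0,-0.004,0,0.0155,0.015],[0,0,0,-0.0066,0,0.025,0.015],[0,0,0,-0.0091,0,0.0348,0.015],[0,0,0,-0.0117,0,0.0445,0.015],[0,0,0,-0.0142,0,0.0542,0.015],[0,0,0,-0.0167,0,0.0638,0.015],[0,0,0,-0.0187,0,0.0715,0.015],[0,0,0,-0.0195,0,0.0745,0.015],[0,0,0,-0.0195,0,0.0745,0.015]]'
python3 -c "
from h import *
s=observe();print(toe(s),s['contact_force'],s['ft_torque'])"
```

```text
t: 16.92
eef_pos: [0.5805, -0.02, 0.0147]
eef_rot: [[0.021, 0.997, -0.072], [0.252, -0.075, -0.965], [-0.967, 0.002, -0.253]]
contact_force: [0.6, -0.6, -3.4]
opening: 0.0249
[0.01660709 0.0912652  0.0146986 ] [ 0.60151489 -0.56350926 -3.44681844] [-0.62854111  0.05118429  0.05117939]
```

Another 63 mm brings the web about 50 mm clear.

```bash
python3 -m creep '[[0,0,0,-0.0015,0,0.006,0.015],[0,0,0,-0.004,0,0.0155,0.015],[0,0,0,-0.0066,0,0.025,0.015],[0,0,0,-0.0091,0,0.0348,0.015],[0,0,0,-0.0117,0,0.0445,0.015],[0,0,0,-0.0142,0,0.0542,0.015],[0,0,0,-0.0153,0,0.0585,0.015],[0,0,0,-0.0158,0,0.0605,0.015],[0,0,0,-0.0158,0,0.0605,0.015]]'
python3 - <<'E'
from h import *
s=observe();print(toe(s),s['contact_force'],s['ft_torque'])
a=grab('scene')
cv2.imwrite('pics/10.png',cv2.resize(a['frame'][180:260,270:390,::-1],(800,533),interpolation=cv2.INTER_CUBIC))
E
```

```text
t: 18.05
eef_pos: [0.5759, -0.0824, 0.0147]
eef_rot: [[0.021, 0.997, -0.072], [0.252, -0.075, -0.965], [-0.967, 0.002, -0.253]]
contact_force: [0.6, -0.2, -4.0]
opening: 0.0246
[-0.04589367  0.09171348  0.01465101] [ 0.58179899 -0.15253961 -3.95746627] [-0.64818239 -0.02773338 -0.05343027]
```

View pics/10.png

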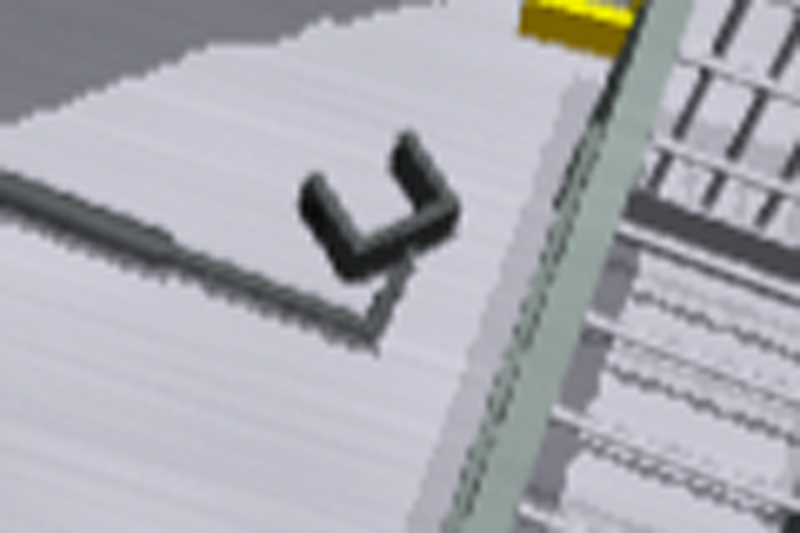

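The bracket is out in the open and standing, but it has yawed about 30°. Its rearmost corner is at (455,212), and only the toe's tip, at (405,268), still touches the web. Measuring the clearance.

```bash
python3 - <<'E'
from h import *
a=dict(np.load('scene.npz'))
pf=lambda p:np.array([(p-PO)@PX,(p-PO)@PY,p[2]]).round(4)
for n,x,y,z in(('corner far',457,205,.03),('corner far bot',455,228,0),('corner near',350,258,.03),('near bot',350,280,0),('tip L',407,133,.03),('tip R',316,175,.03),('toe tip',410,260,.0147),('heel',375,340,.0147)):
    print(n,pf(onz(a,270+x/6.667,180+y/6.6625,z)))
P=cloud(a);v,u=np.mgrid[:384,:512]
m=(P[...,2]>.02)&(P[...,2]<.045)&(u>313)&(u<341)&(v>196)&(v<225)
d=P[m]-PO;print(m.sum(),(d@PX).min(),(d@PX).max(),(d@PY).min(),(d@PY).max())
E
```

```text
corner far [-0.0387  0.109   0.03  ]
corner far bot [-0.0361  0.1153  0.    ]
corner near [-0.0709  0.0692  0.03  ]
near bot [-0.0684  0.0755  0.    ]
tip L [-0.0675  0.1327  0.03  ]
tip R [-0.0956  0.0996  0.03  ]
toe tip [-0.0486  0.086   0.0147]
heel [-0.0505  0.0464  0.0147]
141 -0.10030513540103786 -0.038871293857441404 0.05006478017014249 0.13267759304559262
```

The far corner is only about 38 mm clear. I'll re-hook nearer that corner (forward 20, left 18) and draw about 15 mm more, which should also straighten it.

```bash
python3 -m creep '[[0,0,0,0.0025,0,-0.0097,0.015],[0,0,0,0.005,0,-0.0193,0.015],[0,0,0,0.005,-0.009,-0.0193,0.015],[0,0,0,0.005,-0.018,-0.0193,0.015],[0,0,0,0.005,-0.018,-0.0193,0.015],[0,0,0,0.003,-0.018,-0.012,0.015],[0,0,0,0.001,-0.018,-0.005,0.015],[0,0,0,-0.0005,-0.018,0.002,0.015],[0,0,0,-0.0015,-0.018,0.006,0.015],[0,0,0,-0.0015,-0.018,0.006,0.015]]'
python3 - <<'E'
from h import *
s=observe();print(toe(s),s['contact_force'],s['ft_torque'])
a=grab('scene')
cv2.imwrite('pics/11.png',cv2.resize(a['frame'][180:260,270:390,::-1],(800,533),interpolation=cv2.INTER_CUBIC))
E
```

```text
t: 19.35
eef_pos: [0.5574, -0.0876, 0.0145]
eef_rot: [[0.022, 0.997, -0.073], [0.252, -0.076, -0.965], [-0.967, 0.002, -0.253]]
contact_force: [-0.4, -0.2, -4.6]
opening: 0.025
[-0.05233623  0.10962689  0.01449143] [-0.38663559 -0.2450711  -4.64881601] [-0.66447838  0.01330302 -0.01622097]
```

View pics/11.png

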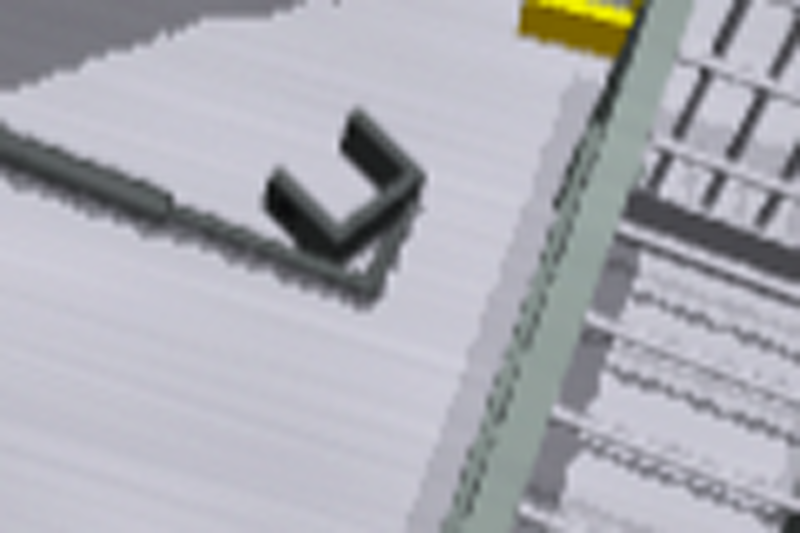

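```bash
python3 - <<'E'
from h import *
a=dict(np.load('scene.npz'))
pf=lambda p:np.array([(p-PO)@PX,(p-PO)@PY,p[2]]).round(4)
for n,x,y,z in(('corner far',425,178,.03),('far bot',420,205,0),('corner near',338,248,.03),('toe tip',418,205,.0147),('heel',375,295,.0147)):
    print(n,pf(onz(a,270+x/6.667,180+y/6.6625,z)))
w=grab('wrist')
print(proj(w,PO-.05*PX+.1*PY))
print('row to lay', torow(-.02,.03,.0088))
E
```

```text
corner far [-0.0544  0.1157  0.03  ]
far bot [-0.0527  0.1198  0.    ]
corner near [-0.0768  0.0716  0.03  ]
toe tip [-0.0533  0.1113  0.0147]
heel [-0.0567  0.0654  0.0147]
[ 199.13817224 -151.25380274]
row to lay [-0.4, 0.3, -0.2, 0.014, 0.0812, -0.0301]
```

The rearmost corner is now about 52–54 mm clear of the guard and the bracket is standing; the toe tip is at (418,205). Unhook forward, go right, then lower the rod.

```bash
python3 -m creep '[[0,0,0,0.001,0,-0.004,0.015],[0,0,0,0.003,0.001,-0.0116,0.015],[0,0,0,0.003,0.001,-0.0116,0.015],[0,0,0,0.003,0.02,-0.0116,0.015],[0,0,0,0.003,0.05,-0.0116,0.015],[0,0,0,0.003,0.085,-0.0116,0.015],[0,0,0,0.003,0.085,-0.0116,0.015],[0,0,0,0.0015,0.085,-0.012,0.015],[0,0,0,0.0015,0.085,-0.012,0.015]]'
python3 -m creep '[[0,0,0,0.002,0,0.0005,0.015],[0,0,0,0.0045,0,0.0012,0.015],[0,0,0,0.0045,0,0.0012,0.015]]'
python3 -m creep '[[0,0,0,0.001,0,0.0002,0.015],[0,0,0,0.001,0,0.0002,0.015]]'
python3 -c "
from h import *
s=observe();print(toe(s),s['contact_force'],s['ft_torque'])"
```

```text
t: 20.58
eef_pos: [0.6424, -0.0815, 0.0164]
eef_rot: [[0.021, 0.997, -0.073], [0.253, -0.075, -0.965], [-0.967, 0.002, -0.253]]
contact_force: [-0.9, -0.7, -4.9]
opening: 0.0246
t: 20.95
eef_pos: [0.6422, -0.0814, 0.0115]
eef_rot: [[0.021, 0.997, -0.073], [0.253, -0.076, -0.965], [-0.967, 0.002, -0.254]]
contact_force: [0.4, -0.1, -3.2]
opening: 0.0246
t: 21.2
eef_pos: [0.6421, -0.0813, 0.0104]
eef_rot: [[0.021, 0.997, -0.073], [0.253, -0.075, -0.965], [-0.967, 0.001, -0.254]]
contact_force: [0.2, 0.7, -2.7]
opening: 0.0246
[-0.04036463  0.02561665  0.01035995] [ 0.23264674  0.70476611 -2.71737659] [-0.57650802  0.12201416  0.00188534]
```

```bash
for i in 1 2 3; do python3 -m creep '[[0,0,0,0.0008,0,0.0002,0.015],[0,0,0,0.0008,0,0.0002,0.015]]'|grep -E 'pos|force'; done
python3 -c "
from h import *
s=observe();print(s['ft_torque'])"
```

```text
eef_pos: [0.6421, -0.0813, 0.0095]
contact_force: [0.5, -0.2, -4.3]
eef_pos: [0.6422, -0.0814, 0.0087]
contact_force: [-0.4, 0.4, -1.1]
eef_pos: [0.6423, -0.0815, 0.0085]
contact_force: [-3.4, -0.8, 6.5]
[0.05526377 0.82199204 0.24441287]
```

The rod rests on the bench. Release and withdraw.

```bash
python3 -m creep '[[0,0,0,-0.0005,0,0,0.03],[0,0,0,-0.0005,0,0,0.045],[0,0,0,-0.0005,0,0,0.06],[0,0,0,-0.0005,0,0,0.06],[0,0,0,-0.02,0,0,0.06],[0,0,0,-0.06,0,0,0.06],[0,0,0,-0.12,0,0,0.06],[0,0,0,-0.16,0,0,0.06],[0,0,0,-0.16,0,0,0.06]]'
python3 - <<'E'
from h import *
print(observe()['contact_force'])
a=grab('scene')
cv2.imwrite('pics/12.png',cv2.resize(a['frame'][150:330,150:450,::-1],(800,480),interpolation=cv2.INTER_CUBIC))
E
```

```text
t: 23.08
eef_pos: [0.6401, -0.1243, 0.1677]
eef_rot: [[0.027, 0.997, -0.073], [0.252, -0.078, -0.965], [-0.967, 0.007, -0.253]]
contact_force: [0.1, 0.3, -0.8]
opening: 0.0602
[ 0.12779851  0.26200795 -0.84996272]
```

View pics/12.png

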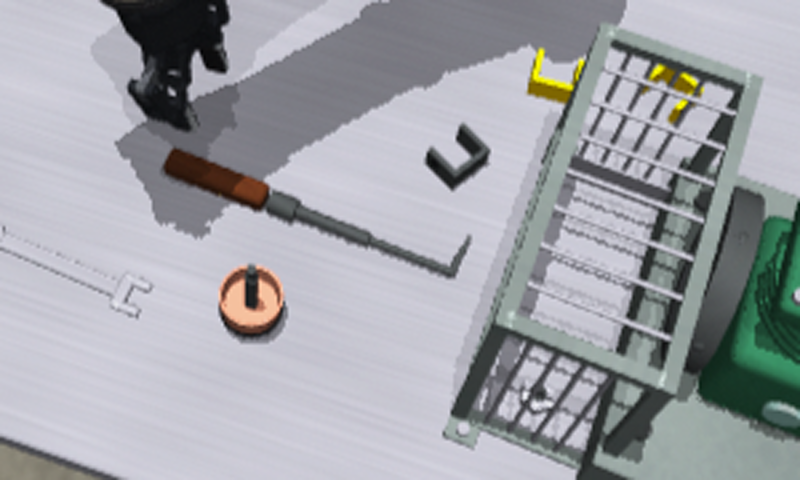

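The bracket is standing clear of the guard at (457,158). The rod lies flat with its toe at (467,240), away from the bracket; the plunger, spanner and nut are undisturbed and the gripper is clear. Handing in.

```bash
python3 -c "
from workcell import *
print(close_job())"
```

```text
the job is handed in; nothing more can be done
None
```

The bracket is out from behind the guard and standing, and the rod lies flat on the bench about 4 cm from it. The job was handed in at about 23 s.

- **How it went:** I gripped the rod, reached in to the right of the bracket and felt the skid. I ran the toe left along it behind the web and drew the bracket out. On the first pull the bracket slid partly off the toe and stopped at only about 38 mm, so I hooked it again and drew it a little further.
- **Clearance:** the bracket's rearmost corner measured about 52–54 mm clear of the guard, from one camera view.
- **Forces:** the highest reading on the skid was about 7 N when the toe first touched, then 3–6 N while running along it. Force was read only at the end of each move, so brief peaks in between were not seen.
- **Other things on the bench:** one plunger, the spanner, the nut and the yellow brackets looked undisturbed in the last picture, which did not cover the screwdriver, the second plunger or the shells. The gripper was up and touching nothing.
- **Not ideal:** the bracket turned by roughly 30–40° about the vertical while being drawn, so it no longer faces the way it did.

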